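# Tare the bench balance and hold its record key

## Task

A small bottle stands on the pan of the bench balance. With closed fingertips, switch the balance on by pushing down the raised near half of its rocker switch until it is fully over, then press the round tare key all the way down and let it come up, and last press the long bar-shaped record key all the way down and keep it down: finish while still holding it. Do not press the square key, do not pick anything up, and leave the bottle on the pan and the other things around undisturbed.

Things in the scene. Friction and masses are not known exactly. Their poses are not given: they have to be found in the camera images.
- balance: Fixed white bench balance, 200 x 270 mm, deck 50 mm above the bench. Origin on the bench below its middle line; x to its back, y to its left, z up. Four grey mounts, each with one white control, stand in a row 70 mm in front of the origin, 62 mm apart; which control is where changes. Round steel pan, 94 mm wide, 64 mm above the bench, 30 mm behind the origin.
- rocker_near (a point): Where to push: middle of the near half of the rocker switch (V-shaped, 64 mm long front to back, 26 mm wide), 19 mm in front of its pivot; moves with it. Off: the near half slopes up toward the robot, this point 68 mm above the bench, near edge 72 mm. On: the near half lies level, 62 mm above the bench, and the far half is up.
- rocker (a joint): Angle of the rocker: about -0.15 rad = off (near half up), +0.15 rad = on, at the stop (near half down and level). It stays where it is left; turning it takes about 3 N on the point above.
- round_top (a point): Centre of the top face of the round tare key, moving with it; at rest 66 mm above the bench, 10 mm above its grey mount, which is 74 mm (front to back) x 48 mm (sideways). z up, x from the front of the balance to its back. The key is round, 30 mm in diameter.
- round_key (a joint): Joint of the round tare key: 0 = up at rest, 0.006 m = fully down, at the stop. It springs back by itself; it starts to move at about 2 N and is fully down at about 5 N.
- bar_top (a point): Centre of the top face of the bar-shaped record key, moving with it; at rest 66 mm above the bench, 10 mm above its grey mount, which is 74 mm (front to back) x 48 mm (sideways). z up, x from the front of the balance to its back. The key is a narrow bar, 56 mm long from front to back and 18 mm wide.
- bar_key (a joint): Joint of the bar-shaped record key: 0 = up at rest, 0.006 m = fully down, at the stop. It springs back by itself; it starts to move at about 2 N and is fully down at about 5 N.
- square_top (a point): Centre of the top face of the square key, moving with it; at rest 66 mm above the bench, 10 mm above its grey mount, which is 74 mm (front to back) x 48 mm (sideways). z up, x from the front of the balance to its back. The key is 29 x 29 mm. It is not to be pressed.
- square_key (a joint): Joint of the square key: 0 = up at rest, 0.006 m = fully down, at the stop. It springs back by itself; it starts to move at about 2 N and is fully down at about 5 N.
- vial_mid (a point): Half-way up the small plastic bottle with white cap (36 mm wide, 75 mm tall) that stands on the pan; its top is about 139 mm above the bench, about 100 mm behind the row of keys. To be left alone.
- stopper: Black rubber stopper, 31 mm wide, 26 mm tall, standing on the balance's deck beside the pan. Origin at the underside. To be left alone.
- marker: Felt marker 136 mm long lying on the bench, left. Origin at the underside. To be left alone.
- timer: Round white twist timer, 68 mm wide, 47 mm tall, on the bench, left. Origin at the underside. To be left alone.
- tube_rack: Test-tube rack, 60 x 200 x 132 mm, on the bench, left. Origin at the underside. To be left alone.
- wash_bottle: Wash bottle, 80 mm wide, 190 mm tall, on the bench, right. Origin at the underside. To be left alone.
- jar: Jar with black screw cap, 86 mm wide, 160 mm tall, on the bench, right. Origin at the underside. To be left alone.
- steel_cup: Open steel cup, 64 mm wide, 88 mm tall, on the bench, right. Origin at the underside. To be left alone.
Things that resemble listed ones, but are neither listed nor needed, are in the scene too. What is shaped like the part that bears vial_mid but black or red is not meant.

How it is judged:
On the way, in this order (a step that is already met when the one before it is completed fails the run):
1. the rocker is fully over to on (value of joint rocker above 0.11 rad), for 0.1 s.
2. the round key is pressed down (value of joint round_key above 0.0045 m), for 0.05 s.
3. the round key has come up again (value of joint round_key below 0.0015 m), for 0.05 s.
4. the bar key is pressed down (value of joint bar_key above 0.0045 m), for 0.1 s.
At the end, for the whole second after the job is handed in: Rocker on (over 0.11 rad), the bar key held down (over 4.5 of 6 mm) by the fingers with more than 1 N, the round and square keys up (under 1.5 mm), the small bottle upright within 15 mm of where it stood (value of joint rocker above 0.11 rad and value of joint bar_key above 0.0045 m and contact force between the fingers and bar_key above 1 N and value of joint each of round_key, square_key below 0.0015 m and distance of vial_mid from where it was at the start of the episode below 0.015 m and angle between vial_mid's own z axis and vertical below 0.15 rad); the arm keeps its last pose, push and grip.
It fails at once if the square key is pressed (value of joint square_key above 0.003 m).
It fails at once if the round or bar key is pressed while the balance is off (value of joint rocker below 0 rad and value of joint any of round_key, bar_key above 0.003 m).
It fails at once if the round and bar keys are down together (value of joint each of round_key, bar_key above 0.003 m).
It fails at once if the small bottle on the pan is shifted, lifted or tipped (distance of vial_mid from where it was at the start of the episode above 0.02 m or angle between vial_mid's own z axis and vertical above 0.3 rad).
It fails at once if another thing is moved or lifted by more than 3 cm (distance of any of stopper, marker, timer, tube_rack, wash_bottle, jar, steel_cup from where it was at the start of the episode above 0.03 m).
It also fails if it takes over 43 s, if anything falls off the work surface, if the arm or the gripper's body presses on something with over 40 N, if the wrist force passes 120 N, or if a joint passes its speed limit or range.

## Robot

A 7-joint arm with a two-finger parallel gripper is mounted at the origin on a cart in front of the work surface, level with it; the furniture and walls round the work are solid. World frame = base frame: x ahead of the robot, y to its left, z up, the work surface at z = 0. Lengths are in m, angles in rad, forces in N, time in s.
With the tool pointing down it reaches from about 0.4 to 0.85 m from the base axis. Payload 10.4 kg.
Tool frame: the origin (TCP) lies at the very end of the fingers, on their centre line; the grasp point (between the pads) lies 19 mm behind it (manip.tcp_to_grasp is the distance from the TCP to the grasp point, in m); x points along the fingers, y is the direction in which the jaws open and shut, and the axes are right-handed (so a half turn about x gives the same grasp; the last joint's range is limited). The gripper opens to 85 mm and grips with 20 to 120 N. Pads are 22 mm wide; open, the fingers measure 114 mm over their backs; the gripper's body (76 mm by 85 mm) begins 54 mm behind the grasp point. The pads swing forward as they close: fully open they stand 13 mm farther back than shut.
Start: joints at [1.323, 0.332, -0.065, 1.46, 0.022, 1.35, -0.088], TCP at [0.139, -0.609, 0.231] pointing down, gripper open.
Joint ranges: [-2.6, 2.6], [-0.5, 2.12], [-1.47, 1.34], [0.16, 2.42], [-1.27, 4.41], [0.06, 2.06], [-2.6, 2.6]. Speed limits (rad/s): [2.22, 2.22, 2.79, 2.79, 3.14, 3.14, 3.14].

## Interface

Orientations are given as a unit quaternion [x, y, z, w].
In Python, from workcell import manip, cams, hand_in gives the robot as it stands.
- The arm moves only by the shell command python3 -m handwheel 'ROWS' [FORCE]. ROWS is text: rows parted by semicolons, each of 7 numbers parted by spaces: the shift along the tool's x, y, z in mm, then the turn, a rotation vector about the tool's x, y, z in rad, then the finger opening in mm, from 0 to 85.4. A call has 1 to 8 rows; each row shifts and turns the commanded pose from where the row before left it, along the tool's axes as they then stand; what a row does not reach is not made up. A row lasts 1/10 s, in which the tool goes at most 50 mm and 8.59 degrees, less where a joint would pass 70% of its speed; a pose out of reach is approached as far as the arm can. A call with a gripper value outside its range is refused whole. The fingers move at their own pace and stop on an object; FORCE is the grip in N (left out, the last holds). Time passes only in rows, so rows that do not move let the fingers close. It gives the time, the measured TCP pose, the force and the opening at its end, in the units of the state.
- manip.get_obs(): the state, without advancing time (a new reading comes with each control period).
- cams.camera(name): name is "side" or "top" or "wrist"; returns a dict with "color" (384x512x3 uint8, blue, green, red), "depth" (384x512 float32, m along the optical axis (not along the pixel's ray), 0 where there is no reading), "camera_matrix" (3x3 intrinsics, pixels), "origin" and "attitude" of the camera in the world; the wrist camera has in their place "T_tool_cam" (4x4, takes a point from camera to tool coordinates, whose origin is the TCP and whose axes are the tool frame's). Camera axes: x right, y down, z forward; pixel columns grow to the right and rows downward; lengths in m; the calibration is good to about 2 mm. A picture is of the moment at which its call begins: read the wrist's pose just before it.
- hand_in(): hands the job in, once; it reports no verdict.
Trained networks look in the newest picture that a camera, given by its name, has taken for a name from the list of things; names that differ only in an ending like _2 or _b are one class to them, and where a whole thing is asked for, a point or a joint stands for the part that bears it (a point fixed in the world has none). Each returns a list of dicts, best first, with "conf" (0 to 1); they miss things now and then, are a little off and sometimes report something else, mostly with a low value. They report only what shows in the picture. A call takes as long as a camera call. They do not tell look-alikes from the thing itself.
- cams.recognise(camera, thing): "box" ([left, top, width, height] in pixels, round what is visible of it).
- cams.outline_of(camera, thing): "region" (384x512 bool, what is visible of it) and "box" ([left, top, width, height] in pixels, round what is visible of it).
The state is a dict: "clock": time; "joint_pos": joint angles; "joint_velocities": joint speeds; "tau": joint torques, N m; "position": TCP position; "ee_rot": TCP orientation; "ft_force": force on the tool from outside, world axes, zero at the start; "torque": the same for the moment, N m; "grip_width": opening from 0.0 (shut) to 1.0 (fully open).
Only numpy, scipy, OpenCV 4.12 (cv2) and the standard library are available. Lean on these libraries where they do the work, as an engineer would, in place of code of your own. Each camera call takes 0.05 s, during which the arm holds its last target.

## Working session

There is one attempt and no reset: what is moved stays moved. The work goes in short steps, Python scripts to look and compute and a shell command to move; the robot and the scene stay as the last step left them, time stands still between calls to the robot, and variables do not carry over. Pictures are saved under pics/ and viewed, and the job is handed in when it is done.

```bash
mkdir -p pics
cat > h.py <<'E'
import numpy as np, cv2
from workcell import manip, cams
from scipy.spatial.transform import Rotation as R
def pose():
    o=manip.get_obs(); return np.array(o["position"]),R.from_quat(o["ee_rot"]),o
def world(c,u,v,d,p=None,r=None):
    K=np.array(c["camera_matrix"]); u=np.asarray(u,float);v=np.asarray(v,float);d=np.asarray(d,float)
    P=np.stack([(u-K[0,2])/K[0,0]*d,(v-K[1,2])/K[1,1]*d,d],-1)
    if "T_tool_cam" in c:
        T=np.array(c["T_tool_cam"]); P=P@T[:3,:3].T+T[:3,3]; return r.apply(P.reshape(-1,3)).reshape(P.shape)+p
    A=np.array(c["attitude"]); A=A if A.shape==(3,3) else R.from_quat(A).as_matrix()
    return P@A.T+np.array(c["origin"])
E
python3 - <<'E'
from h import *
p,r,o=pose(); print(o["clock"],p,r.as_matrix().round(3),o["grip_width"])
for n in ["side","top"]:
    c=cams.camera(n); cv2.imwrite(f"pics/{n}0.png",c["color"]); print(n,c["origin"],c["attitude"])
    for t in ["balance","rocker","round_key","bar_key","square_key","vial_mid"]:
        for q in cams.outline_of(n,t)[:3]:
            m=q["region"]&(c["depth"]>0); v,u=np.nonzero(m)
            w=np.median(world(c,u,v,c["depth"][v,u]),0) if len(u) else None
            print(n,t,round(q["conf"],2),q["box"],w)
E
```

```text
0.0 [ 0.13926531 -0.60888663  0.2305007 ] [[-0.     0.223 -0.975]
 [ 0.001 -0.975 -0.223]
 [-1.    -0.001  0.   ]] 1.0010407298304436
side [ 0.47911473 -1.2453037   0.84615471] [ 0.87186122 -0.00697382  0.00637922 -0.48966181]
side balance 0.6 [246.0, 169.7, 68.3, 61.5] [ 0.58020091 -0.05265509  0.0503263 ]
side balance 0.46 [255.4, 182.8, 5.6, 5.1] [0.503317   0.06190461 0.06639855]
side rocker 0.72 [248.8, 189.8, 23.7, 11.2] [0.50880152 0.00167861 0.06386722]
side rocker 0.2 [211.5, 159.0, 35.8, 8.2] [0.40813682 0.3279348  0.01061635]
side round_key 0.5 [252.8, 173.3, 5.9, 5.8] [0.50111916 0.12467147 0.06583326]
side round_key 0.48 [250.2, 193.9, 20.7, 6.3] [0.50548491 0.00201567 0.0643543 ]
side bar_key 0.47 [251.4, 205.1, 17.2, 8.5] [ 0.50738706 -0.0589989   0.06560208]
side vial_mid 0.77 [220.3, 198.0, 11.8, 28.2] [ 0.40409689 -0.05718344  0.04039187]
side vial_mid 0.71 [273.7, 223.8, 11.2, 28.8] [ 0.55526316 -0.17488498  0.04485774]
side vial_mid 0.69 [285.2, 164.6, 14.4, 26.7] [0.60834237 0.03108555 0.10785721]
top [ 0.36970207 -0.00933064  1.23101972] [-0.70304994  0.70808537 -0.05236188  0.03992652]
top balance 0.77 [190.7, 149.8, 89.2, 65.8] [0.5745704  0.04176718 0.05073483]
top rocker 0.56 [238.9, 188.5, 12.7, 21.1] [0.50590465 0.00693407 0.06339239]
top round_key 0.47 [201.8, 194.1, 3.7, 11.2] [0.49724944 0.13003111 0.06560976]
top square_key 0.19 [258.1, 151.1, 7.3, 7.6] [ 0.62940869 -0.04646451  0.07557235]
top vial_mid 0.69 [225.0, 157.6, 11.8, 11.0] [0.59985454 0.04054583 0.12571452]
top vial_mid 0.59 [290.0, 179.5, 15.1, 11.3] [ 0.54865127 -0.16024824  0.05328341]
top vial_mid 0.55 [256.1, 227.4, 14.0, 11.5] [ 0.40043335 -0.04722213  0.06267972]
```

Run:
```python
import cv2
s=cv2.imread("pics/side0.png");t=cv2.imread("pics/top0.png")
cv2.imwrite("pics/a.png",cv2.resize(s[110:310,160:420],None,fx=3,fy=3,interpolation=2))
cv2.imwrite("pics/b.png",cv2.resize(t[110:290,140:400],None,fx=3,fy=3,interpolation=2))
```

```text
(no output)
```

View pics/a.png

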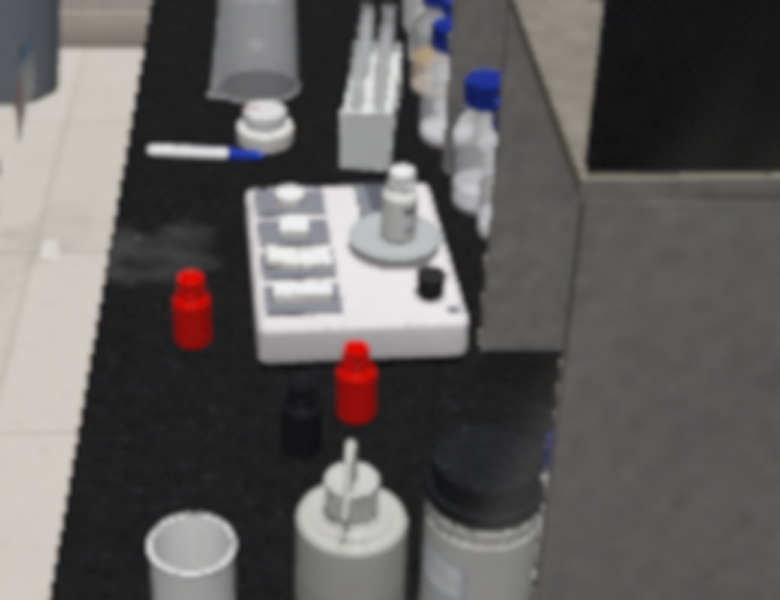

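View pics/b.png

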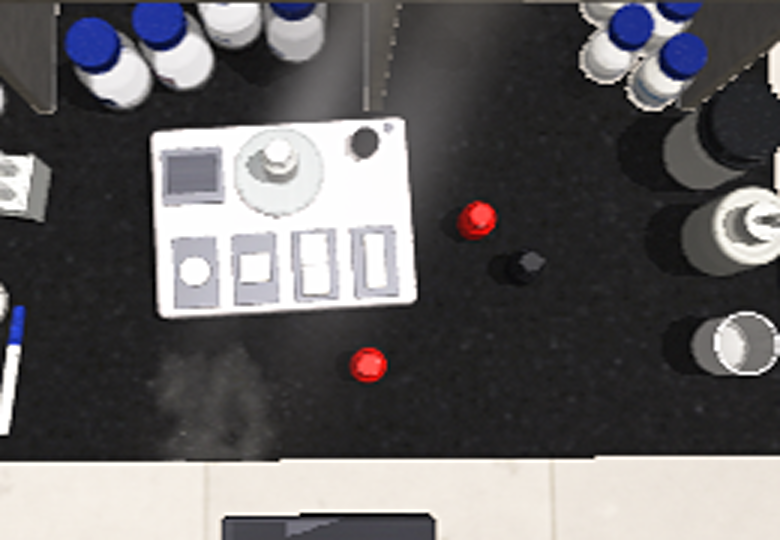

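The row, left to right in the top crop, is round key (195,271), square key (255,266), rocker with a centre seam (314,264) and narrow bar (375,262). The white-capped bottle on the pan at (278,158) is the one meant; the red and black ones at (478,218), (368,365) and (530,265) are decoys. Next I'll measure the yaw and the control centres.

```bash
cat > m.py <<'E'
from h import *
def balance(c,p=None,r=None,tag="x"):
    d=c["depth"]; v,u=np.nonzero(d>0); W=world(c,u,v,d[v,u],p,r)
    m=(W[:,2]>.035)&(W[:,2]<.075)&(W[:,0]>.4)&(W[:,0]<.72)&(W[:,1]>-.2)&(W[:,1]<.25)
    bg=c["color"][v,u].astype(int); m&=bg.min(1)>60; m&=(bg.max(1)-bg.min(1)<60)
    img=np.zeros((400,500),np.uint8); 
    a=((W[m,:2]-[.4,-.2])*1000).astype(int); img[a[:,0].clip(0,399),a[:,1].clip(0,499)]=255
    img=cv2.morphologyEx(img,cv2.MORPH_CLOSE,np.ones((9,9)))
    cs,_=cv2.findContours(img,0,2); k=max(cs,key=cv2.contourArea); rc=cv2.minAreaRect(k)
    return (rc[0][1]/1000+.4,rc[0][0]/1000-.2),rc[1],rc[2],W,u,v
E
python3 - <<'E'
from m import *
c=cams.camera("top"); b=balance(c); print(b[:3])
for (x,y) in [(195,271),(255,266),(314,264),(375,262),(278,158)]:
    u=int(140+x/3);v=int(110+y/3); print(u,v,world(c,u,v,c["depth"][v,u]))
E
```

```text
((0.5568753051757813, 0.04050814819335935), (201.15283203125, 270.1142883300781), 86.95162963867188)
205 200 [0.4969704  0.12991967 0.06754345]
225 198 [0.50294118 0.06859198 0.0660846 ]
244 198 [0.50299478 0.01006668 0.06237456]
265 197 [ 0.5049306  -0.05478514  0.06903051]
232 162 [0.60081219 0.04357852 0.13796377]
```

```bash
python3 -m handwheel '0 -32 -29 0 0 0 0;0 -32 -29 0 0 0 0;0 -32 -29 0 0 0 0;0 -32 -29 0 0 0 0;0 -32 -29 0 0 0 0;0 -32 -29 0 0 0 0;0 -32 -29 0 0 0 0;0 -32 -29 0 0 0 0' 30
python3 -m handwheel '0 -32 -29 0 0 0 0;0 -32 -29 0 0 0 0;0 -32 -29 0 0 0 0;0 -32 -29 0 0 0 0;0 -32 -29 0 0 0 0;0 -32 -29 0 0 0 0;0 -32 -29 0 0 0 0;0 -32 -29 0 0 0 0'
```

```text
clock: 1.55
position: [0.309, -0.3064, 0.2316]
ee_rot: [0.703, 0.079, -0.703, 0.08]
ft_force: [1.4, -0.1, 1.3]
grip_width: 0.004
clock: 2.35
position: [0.4782, -0.0052, 0.2317]
ee_rot: [0.703, 0.079, -0.702, 0.079]
ft_force: [1.5, -1.4, -0.0]
grip_width: -0.001
```

Rotate to the balance's yaw, then look through the wrist camera.

```bash
python3 -m handwheel '0 0 0 0.086 0 0 0;0 0 0 0.086 0 0 0;0 0 0 0 0 0 0;0 0 0 0 0 0 0;0 0 0 0 0 0 0'
python3 - <<'E'
from m import *
p,r,o=pose(); print(p,r.as_matrix().round(3))
c=cams.camera("wrist"); cv2.imwrite("pics/w1.png",c["color"])
try: print(balance(c,p,r)[:3])
except Exception as e: print(e)
for t in ["rocker","round_key","bar_key","square_key"]:
    for q in cams.outline_of("wrist",t)[:3]:
        m=q["region"]&(c["depth"]>0); v,u=np.nonzero(m)
        if len(u):
            W=world(c,u,v,c["depth"][v,u],p,r); print(t,round(q["conf"],2),np.round(q["box"]),np.median(W,0).round(4),W[:,:2].min(0).round(3),W[:,:2].max(0).round(3))
E
```

```text
clock: 2.85
position: [0.4775, -0.007, 0.2314]
ee_rot: [0.707, 0.019, -0.707, 0.019]
ft_force: [1.0, -0.1, 0.4]
grip_width: 0.001
[ 0.47748302 -0.00701912  0.23139073] [[ 0.     0.054 -0.999]
 [-0.    -0.999 -0.054]
 [-1.     0.    -0.   ]]
((0.5576907653808594, 0.041566177368164064), (197.80609130859375, 268.7522277832031), 86.8201675415039)
rocker 0.56 [227. 120.  21.  55.] [0.5062 0.009  0.0629] [ 0.474 -0.005] [0.537 0.023]
rocker 0.21 [122. 138.  24.  25.] [0.4985 0.1307 0.0655] [0.483 0.118] [0.513 0.152]
rocker 0.17 [  9. 154.  17.  87.] [0.4056 0.3299 0.0101] [0.327 0.319] [0.468 0.349]
round_key 0.89 [119. 135.  32.  28.] [0.4984 0.1306 0.0655] [0.481 0.118] [0.513 0.147]
bar_key 0.82 [282. 123.  21.  49.] [ 0.5098 -0.0521  0.0657] [ 0.48  -0.063] [ 0.536 -0.042]
bar_key 0.73 [ 1. 34. 15. 54.] [0.5868 0.3026 0.0113] [0.559 0.298] [0.618 0.308]
square_key 0.6 [229. 120.  19.  56.] [0.5061 0.009  0.0629] [ 0.474 -0.005] [0.537 0.023]
square_key 0.57 [172. 136.  31.  26.] [0.5018 0.0699 0.0656] [0.486 0.056] [0.516 0.089]
square_key 0.46 [182.  15.  48.  52.] [0.6021 0.0392 0.1292] [0.588 0.026] [0.637 0.061]
```

View pics/w1.png

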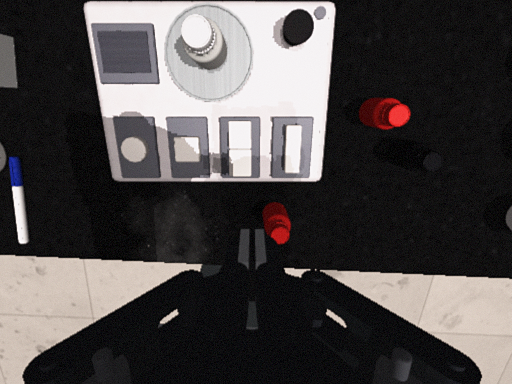

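```bash
python3 - <<'E'
from h import *
i=cv2.imread("pics/w1.png"); cv2.imwrite("pics/w1c.png",cv2.resize(i[105:190,95:330],None,fx=3.4,fy=3.4,interpolation=2))
E
python3 -m handwheel '30 -7 -4 0 0 0 0;40 -7 -4 0 0 0 0;40 0 0 0 0 0 0;30 0 0 0 0 0 0;5 0 0 0 0 0 0;0 0 0 0 0 0 0;0 0 0 0 0 0 0'
```

```text
clock: 3.8
position: [0.4859, 0.0077, 0.088]
ee_rot: [0.708, 0.019, -0.706, 0.019]
ft_force: [0.4, 0.8, -0.1]
grip_width: 0.001
```

View pics/w1c.png

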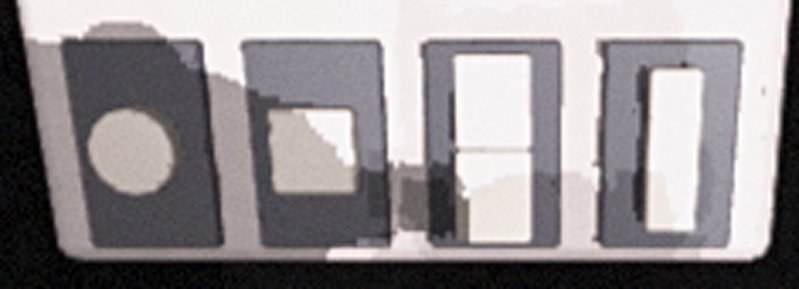

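The crop confirms it: round (130,150), square (312,150), rocker with seam (490,150), narrow bar (670,150). Now I'll push the rocker's near half.

```bash
python3 -m handwheel '10 0 0 0 0 0 0;6 0 0 0 0 0 0;3 0 0 0 0 0 0;3 0 0 0 0 0 0;2 0 0 0 0 0 0;2 0 0 0 0 0 0;1 0 0 0 0 0 0;0 0 0 0 0 0 0'
```

```text
clock: 4.6
position: [0.4848, 0.0076, 0.0615]
ee_rot: [-0.707, -0.018, 0.707, -0.019]
ft_force: [-16.1, -1.9, 36.7]
grip_width: -0.002
```

```bash
python3 -m handwheel '0 0 0 0 0 0 0;0 0 0 0 0 0 0'; python3 -m handwheel '-10 0 0 0 0 0 0;-30 0 0 0 0 0 0;-30 0 0 0 0 0 0;-30 0 0 0 0 0 0;0 0 0 0 0 0 0;0 0 0 0 0 0 0'
python3 - <<'E'
from m import *
p,r,o=pose(); print(p)
c=cams.camera("wrist"); i=c["color"]; cv2.imwrite("pics/w2.png",cv2.resize(i[40:220,80:360],None,fx=2.8,fy=2.8,interpolation=2))
for t in ["rocker","round_key","bar_key"]:
    for q in cams.outline_of("wrist",t)[:1]:
        m=q["region"]&(c["depth"]>0); v,u=np.nonzero(m)
        W=world(c,u,v,c["depth"][v,u],p,r); print(t,round(q["conf"],2),np.round(q["box"]),np.median(W,0).round(4),W[:,:2].min(0).round(3),W[:,:2].max(0).round(3))
        if t=="rocker":
            for a,b in [(.47,.485),(.485,.50),(.51,.525),(.525,.54)]:
                s=(W[:,0]>a)&(W[:,0]<b); print(a,s.sum(),np.median(W[s,2]) if s.any() else None)
E
```

```text
clock: 4.8
position: [0.4848, 0.0076, 0.0615]
ee_rot: [-0.707, -0.018, 0.707, -0.019]
ft_force: [-16.8, -1.3, 36.8]
grip_width: -0.004
clock: 5.4
position: [0.4851, 0.0075, 0.1596]
ee_rot: [0.707, 0.018, -0.706, 0.019]
ft_force: [-1.1, 0.2, -0.9]
grip_width: -0.001
[0.48514652 0.00754837 0.15959869]
rocker 0.91 [235. 136.  28.  66.] [0.507  0.0091 0.063 ] [ 0.472 -0.005] [0.537 0.023]
0.47 323 0.06180055917223562
0.485 409 0.06170935297500328
0.51 442 0.06612064891282798
0.525 405 0.06960478075541289
round_key 0.74 [102. 154.  36.  33.] [0.4989 0.1305 0.0655] [0.48  0.118] [0.512 0.153]
bar_key 0.58 [308. 138.  27.  63.] [ 0.5096 -0.0518  0.0657] [ 0.476 -0.066] [ 0.536 -0.042]
```

View pics/w2.png

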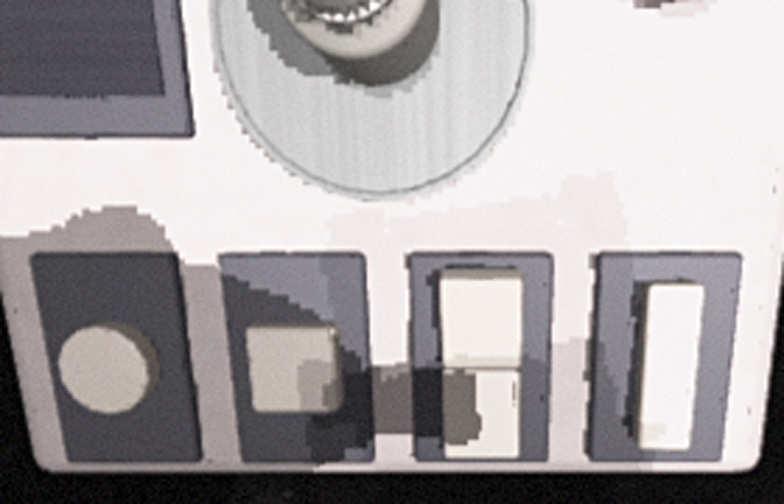

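Rocker is on: the near half is level at 62 mm and the far half is up at about 70 mm. Next, the round key.

```bash
python3 -m handwheel '0 -41 -6 0 0 0 0;0 -41 -6 0 0 0 0;0 -41 -6 0 0 0 0;40 0 0 0 0 0 0;35 0 0 0 0 0 0;7 0 0 0 0 0 0;0 0 0 0 0 0 0;0 0 0 0 0 0 0'
```

```text
clock: 6.4
position: [0.497, 0.1316, 0.0786]
ee_rot: [0.707, 0.019, -0.706, 0.018]
ft_force: [0.4, -0.5, 0.6]
grip_width: -0.0
```

```bash
python3 -m handwheel '10 0 0 0 0 0 0;4 0 0 0 0 0 0;2 0 0 0 0 0 0;1 0 0 0 0 0 0;1 0 0 0 0 0 0;0 0 0 0 0 0 0'
```

```text
clock: 7.0
position: [0.497, 0.1312, 0.0601]
ee_rot: [0.707, 0.018, -0.706, 0.019]
ft_force: [-0.4, -1.8, 8.7]
grip_width: -0.0
```

8.7 N at z = 60.1 mm, so the key is at its stop. Release it, check it came up, and travel to the bar.

```bash
python3 -m handwheel '-10 0 0 0 0 0 0;-40 0 0 0 0 0 0;-40 0 0 0 0 0 0;0 46 0 0 0 0 0;0 46 0 0 0 0 0;0 46 0 0 0 0 0;0 46 0 0 0 0 0;0 0 0 0 0 0 0'
python3 - <<'E'
from m import *
p,r,o=pose(); print(p)
c=cams.camera("wrist"); i=c["color"]; cv2.imwrite("pics/w3.png",cv2.resize(i[40:220,30:310],None,fx=2.8,fy=2.8,interpolation=2))
for t in ["rocker","round_key","bar_key","square_key"]:
    for q in cams.outline_of("wrist",t)[:1]:
        m=q["region"]&(c["depth"]>0); v,u=np.nonzero(m)
        W=world(c,u,v,c["depth"][v,u],p,r); print(t,round(q["conf"],2),np.round(q["box"]),np.median(W,0).round(4),W[:,:2].min(0).round(3),W[:,:2].max(0).round(3))
E
```

```text
clock: 7.8
position: [0.5052, -0.0591, 0.1491]
ee_rot: [-0.706, -0.015, 0.708, -0.016]
ft_force: [0.9, 0.2, -0.5]
grip_width: -0.001
[ 0.50518336 -0.05914901  0.14905612]
rocker 0.75 [158. 159.  38.  63.] [0.5072 0.0082 0.0628] [ 0.472 -0.006] [0.537 0.028]
round_key 0.58 [ 24. 176.  41.  36.] [0.4993 0.129  0.0654] [0.484 0.117] [0.513 0.161]
bar_key 0.63 [233. 160.  25.  61.] [ 0.511  -0.0527  0.0658] [ 0.481 -0.062] [ 0.536 -0.042]
square_key 0.69 [ 87. 174.  44.  33.] [0.5027 0.0684 0.0655] [0.482 0.055] [0.516 0.092]
```

View pics/w3.png

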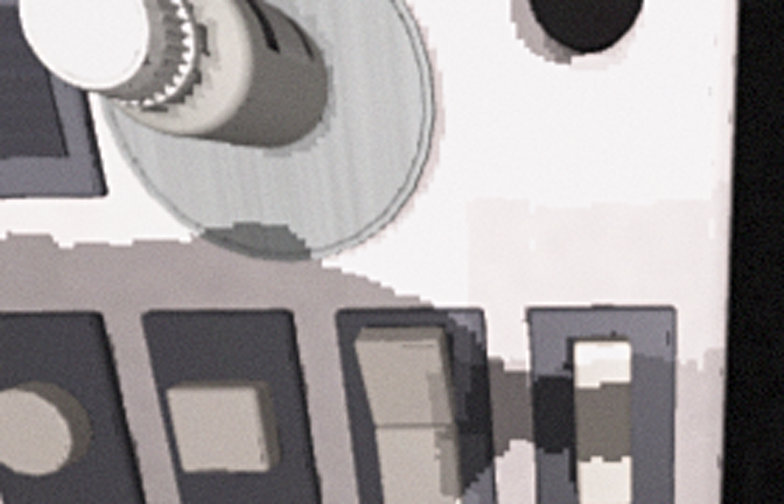

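Round key is back up at 65.4 mm, the rocker is still on, and the bottle stands. Settle above the bar and descend.

```bash
python3 -m handwheel '35 0 0 0 0 0 0;30 0 0 0 0 0 0;5 0 0 0 0 0 0;0 0 0 0 0 0 0;0 0 0 0 0 0 0'
```

```text
clock: 8.55
position: [0.5069, -0.0517, 0.0807]
ee_rot: [0.707, 0.019, -0.706, 0.019]
ft_force: [0.2, -0.1, -0.1]
grip_width: -0.001
```

```bash
python3 -m handwheel '10 0 0 0 0 0 0;5 0 0 0 0 0 0;3 0 0 0 0 0 0;1 0 0 0 0 0 0;1 0 0 0 0 0 0;0 0 0 0 0 0 0;0 0 0 0 0 0 0'
```

```text
clock: 9.25
position: [0.5065, -0.0525, 0.0601]
ee_rot: [0.707, 0.018, -0.707, 0.019]
ft_force: [-1.5, -0.1, 8.9]
grip_width: -0.001
```

```bash
python3 -m handwheel '0 0 0 0 0 0 0;0 0 0 0 0 0 0;0 0 0 0 0 0 0'
python3 - <<'E'
from m import *
c=cams.camera("side"); i=c["color"]; cv2.imwrite("pics/s2.png",cv2.resize(i[110:310,160:420],None,fx=3,fy=3,interpolation=2))
for t in ["rocker","vial_mid","round_key","square_key"]:
    for q in cams.outline_of("side",t)[:3]:
        m=q["region"]&(c["depth"]>0); v,u=np.nonzero(m)
        if len(u): print(t,round(q["conf"],2),np.median(world(c,u,v,c["depth"][v,u]),0).round(4))
c=cams.camera("top")
for (u,v) in [(205,200),(225,198)]: print(world(c,u,v,c["depth"][v,u]).round(4))
E
```

```text
clock: 9.55
position: [0.5065, -0.0524, 0.0601]
ee_rot: [0.707, 0.018, -0.707, 0.019]
ft_force: [-1.7, -0.5, 9.3]
grip_width: 0.001
rocker 0.37 [0.4891 0.0012 0.0638]
vial_mid 0.88 [ 0.504  -0.2246  0.0419]
vial_mid 0.8 [ 0.5556 -0.1755  0.0427]
vial_mid 0.68 [ 0.5347 -0.4591  0.0975]
[0.4974 0.1304 0.0632]
[0.5033 0.0688 0.0629]
```

View pics/s2.png

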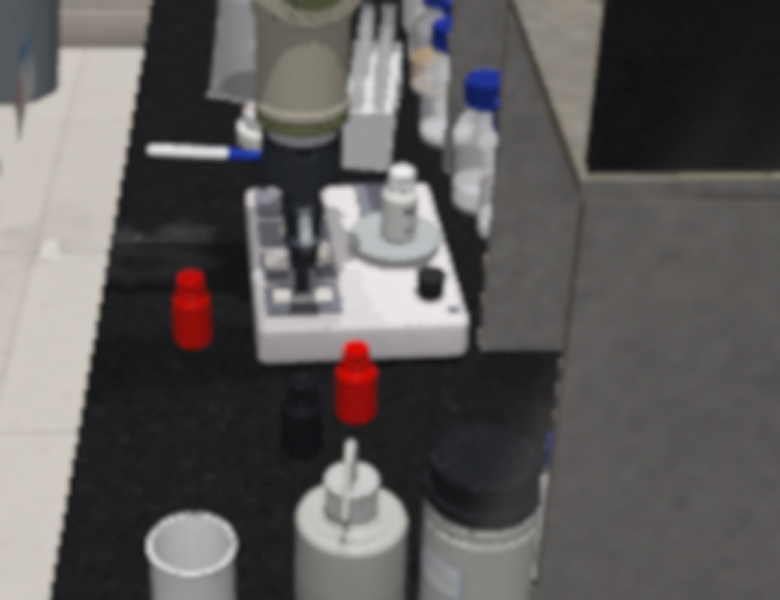

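The picture shows the fingers on the bar at (303,280) and the bottle unchanged at (400,205). The key is held steadily with about 9 N at z = 60.1 mm, so I'm handing in.

```bash
python3 -c "
from workcell import hand_in
print(hand_in())"
```

```text
the job is handed in; nothing more can be done
None
```

I switched the rocker on, pressed and released the round tare key, then pressed the bar key and handed in at about 9.6 s while still holding it. `hand_in()` reports no verdict, so I can't confirm the result beyond the checks below.

- **Rocker:** depth after the push showed the near half level at 62 mm and the far half up at about 70 mm. The push peaked at about 37 N on the wrist, far more than the roughly 3 N needed.
- **Round key:** it reached its stop with the tip at 60.1 mm and 8.7 N, and read 65.4 mm after release, so it was up again.
- **Bar key:** the tip stayed at 60.1 mm with about 9 N for the last 0.3 s.
- **Surroundings:** the bottle on the pan, stopper, marker and decoy bottles look unmoved in the last side picture.

Not every last check succeeded:
- **Bottle:** the bottle finder returned only other objects in that picture, so I judged the bottle by eye.
- **Round and square keys:** they were not found in the side picture. Single top-camera pixels read 63.2 mm (round) and 62.9 mm (square), below the 65.4 mm and 65.5 mm the wrist camera gave just before the bar press. I put this down to noise and handed in without resolving it. The fingers touched neither key during the bar press.
- **Rocker:** in that picture it was found only with low confidence (0.37). The wrist view just before the bar press still showed it on.

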